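Unclamp, charge and close the two-pin hand mould

ROBOT

A 6-joint arm with a two-finger parallel gripper is mounted at the origin on a cart in front of the work surface, level with it; the furniture and walls round the work are solid. World frame = base frame: x ahead of the robot, y to its left, z up, the work surface at z = 0. Lengths are in mm, angles in rad, forces in N, time in s.
With the tool pointing down it reaches from about 325 to 875 mm from the base axis. Payload 4.4 kg.
Tool frame: the origin (TCP) lies on the centre line of the jaws, within the pads' length; the fingertips stand ahead of it and the grasp point (between the pads) lies 6 mm ahead of it (ctrl.tcp_to_tips is the z of the fingertips in the tool frame, in mm); z points along the fingers, y is the direction in which the jaws open and shut (so a half turn about z gives the same grasp; the last joint's range is limited). The gripper opens to 85 mm and grips with 20 to 120 N. Pads are 22 mm wide; open, the fingers measure 114 mm over their backs; the gripper's body (76 mm by 85 mm) begins 54 mm behind the grasp point. The pads swing forward as they close: fully open they stand 13 mm farther back than shut.
Start: joints at [1.06, 0.207, 1.542, -0, 1.393, -0.15], TCP at [202.998, 537.977, 235.082] pointing down, gripper open.
Joint ranges: [-2.73, 2.73], [-0.86, 2.22], [0.23, 2.46], [-1.11, 4.25], [0.08, 2.63], [-2.82, 2.82]. Speed limits (rad/s): [2.79, 2.79, 3.14, 3.14, 3.14, 3.14].

INTERFACE

Orientations are given as a 3x3 rotation matrix whose columns are the frame's x, y, z axes.
In Python, from plant import ctrl, sensors, optics gives the robot as it stands. Calls block until the motion is done:
- ctrl.move_ptp(position, orientation): joint-space move of the TCP to a pose.
- ctrl.move_l(position, rot=None, vel=150, threshold=None): straight line of the TCP; rot=None keeps the orientation; vel is the mean speed in mm/s. With threshold (N) it stops when the force on the tool has changed by that much, and returns True; else False.
- ctrl.set_joints(angles): joint-space move.
- ctrl.gripper_to(opening, force=None): finger opening in mm; force is the grip in N (None keeps the last); returns when the fingers have stopped.
- ctrl.hold(seconds).
- ctrl.solve_ik(position, orientation): joint angles nearest the present ones, or None.
- sensors.read_state(): the state.
- optics.grab_frame(name): name is "scene" or "top" or "wrist"; returns (picture, depth): 384x512x3 uint8, red, green, blue; 384x512 float32, mm along the optical axis (not along the pixel's ray), 0 where there is no reading.
- optics.camera_params(name): a dict with "mtx" (3x3 intrinsics, pixels), "R" (3x3) and "t" (3): a world point X has camera coordinates R X + t; the wrist camera has in their place "T_tool_cam" (4x4, takes a point from camera to tool coordinates, whose origin is the TCP and whose axes are the flange's). Camera axes: x right, y down, z forward; pixel columns grow to the right and rows downward; lengths in mm; the calibration is good to about 2 mm. A picture is of the moment at which its call begins: read the wrist's pose just before it. camera_params takes no time and is no camera call.
A pose or a line that the arm cannot do raises ctrl.MotionError and nothing moves.
- ctrl.finish_job(): hands the job in, once; it reports no verdict.
The state is a dict: "t": time; "q": joint angles; "qvel": joint speeds; "tau": joint torques, N m; "eef_pos": TCP position; "eef_rot": TCP orientation; "force": force on the tool from outside, world axes, zero at the start; "wrist_torque": the same for the moment, N m; "grip_width": finger opening in mm.
Only numpy, scipy, OpenCV 4.12 (cv2) and the standard library are available. Lean on these libraries where they do the work, as an engineer would, in place of code of your own. Each camera call takes 0.05 s, during which the arm holds its last target.

TASK

Charge the bench mould for its next shot: swing its clamp arm out of the way, set the loading funnel down over the two dowel pins until its plate lies flat on the block, and drop every one of the brown moulding pellets through it into the pot. Then stand the funnel upright on the bench clear of the mould, lower the steel top plate over both pins until it lies flat, and swing the clamp arm fully back over it. Leave the hand tools where they lie.

Things in the scene. Friction and masses are not known exactly. Their poses are not given: they have to be found in the camera images.
- mould: Fixed steel hand mould. Origin: on the bench below the pot; z up, y along the line of the pins. Block 72 x 112 mm, top face 108 mm above the bench, on a flange that reaches y = -69 to 95, x = +-52. Pot: square well 24 x 24 mm, 90 deep, centred in the top face. Two dowel pins, 9 mm thick, stand 22 mm above the top face at y = +-43 (last 5 mm tapered to 4). Clamp post at x 18, y 78.
- mould_mouth (a point): Centre of the pot's mouth, level with the mould's top face (108 mm above the bench), axes as the mould's.
- clamp (a joint): Swing clamp on a post at x = 18, y = 78 mm of the mould (vertical hinge): 0 = open, foot end pointing to the mould's +x; 1.57 = closed, at its stop, foot end pointing to -y, over the top plate with 1.5 mm clearance. Closing turns it clockwise seen from above. Arm 134 to 144 mm above the bench. It stays where it is left; about 2.5 N at the knob moves it. Starts at 1.2 to 1.55, in the way.
- clamp_knob (a point): Point on the axis of the clamp's upright black knob, 168 mm above the bench. The knob is 16 mm in diameter, from 144 to 184 mm above the bench, on the arm's tail, 50 mm from the hinge axis opposite to the foot: clamp open, it lies to the mould's -x of the post; clamp closed, to its +y.
- loader: Loose aluminium loading funnel, 0.22 kg. Origin: centre of underside, z up. Plate 68 (x) x 110 (y) x 8 mm, 11 mm holes for the pins at y = +-43; on it a square hopper: throat 22 mm, widening from z = 8 to 34, then an upright collar (53 mm inside, 59 outside) to z = 56. Grip the collar's outside along x (pins come up on the y axis). Turnable by 180 deg; seated, origin = mould_mouth.
- top_plate: Loose steel top plate of the mould, 0.4 kg, flat on the bench. Origin: centre of underside, z up. Plate 72 (x) x 112 (y) x 12 mm, through holes 11 mm in diameter at y = +-43 mm. Dark bridge handle: a bar 14 mm wide (x), 60 long (y), from z = 37 to 53 mm, on two posts at y = +-23; grip it across its width. Turnable by 180 deg; seated, origin = mould_mouth.
- pellet_mat: Thin blue-grey mat fixed to the bench, 170 x 200 x 2 mm with a rim 4 mm high, origin at the centre of its underside; the pellets start on it.
- pellet1: Brown moulding pellet, a loose cylinder 16 mm in diameter and 14 mm high, 12 g; origin at its centre, z along its axis. At the start it stands on end on the mat, about 70 mm from its neighbours. It passes the funnel and fits the pot whichever way it falls. There are 3 to 5 pellets (None from the start: this one is absent).
- pellet2: Brown moulding pellet, a loose cylinder 16 mm in diameter and 14 mm high, 12 g; origin at its centre, z along its axis. At the start it stands on end on the mat, about 70 mm from its neighbours. It passes the funnel and fits the pot whichever way it falls. There are 3 to 5 pellets (None from the start: this one is absent).
- pellet3: Brown moulding pellet, a loose cylinder 16 mm in diameter and 14 mm high, 12 g; origin at its centre, z along its axis. At the start it stands on end on the mat, about 70 mm from its neighbours. It passes the funnel and fits the pot whichever way it falls. There are 3 to 5 pellets (None from the start: this one is absent).
- pellet4: Brown moulding pellet, a loose cylinder 16 mm in diameter and 14 mm high, 12 g; origin at its centre, z along its axis. At the start it stands on end on the mat, about 70 mm from its neighbours. It passes the funnel and fits the pot whichever way it falls. There are 3 to 5 pellets (None from the start: this one is absent).
- pellet5: Brown moulding pellet, a loose cylinder 16 mm in diameter and 14 mm high, 12 g; origin at its centre, z along its axis. At the start it stands on end on the mat, about 70 mm from its neighbours. It passes the funnel and fits the pot whichever way it falls. There are 3 to 5 pellets (None from the start: this one is absent).
- caliper: Bystander: vernier calliper, 60 x 230 x 14 mm, lying behind the work; leave it alone.
- pliers0: Bystander: pliers with orange handles, 56 x 171 x 15 mm, lying near the front edge; leave alone.
- screwdriver0: Bystander: screwdriver with orange handle, 28 x 210 x 29 mm, lying near the front edge on the right; leave alone.
- brass_drift: Bystander: brass drift rod, 13 x 130 x 13 mm, lying near the front edge on the left; leave alone.

How it is judged (in metres and radians):
On the way, in this order (a step that is already met when the one before it is completed fails the run):
1. the clamp arm is swung out of the way (value of joint clamp below 0.6 rad), for 0.2 s.
2. the loading funnel is seated on both pins, its plate flat on the mould (horizontal distance between loader and mould_mouth below 0.004 m and z of loader in the frame of mould_mouth between -0.003 and 0.003 m and angle between the z axis of loader and the z axis of mould_mouth, either way round below 0.04 rad), for 0.3 s.
3. every pellet is down in the pot while the funnel is seated (all of step 2 and horizontal distance between each of pellet1, pellet2, pellet3, pellet4, pellet5 and mould_mouth below 0.012 m and z of each of pellet1, pellet2, pellet3, pellet4, pellet5 in the frame of mould_mouth below -0.006 m), for 0.3 s.
4. the funnel is off the mould, standing upright on the bench and let go (horizontal distance between loader and mould_mouth above 0.12 m and height (world z) of loader below 0.012 m and angle between loader's own z axis and vertical below 0.1 rad and contact force between the fingers and loader below 0.2 N), for 0.2 s.
At the end, for the whole second after the job is handed in: Top plate flat on the mould over both pins (3 mm in height, 4 mm of centre, 0.04 rad), clamp over it (joint > 1.45), every pellet 6 mm or more below the pot's mouth, within 12 mm of its axis; funnel upright (0.1 rad) on the bench, over 120 mm from the pot; all let go, at rest (all of step 4 and horizontal distance between top_plate and mould_mouth below 0.004 m and z of top_plate in the frame of mould_mouth between -0.003 and 0.003 m and angle between the z axis of top_plate and the z axis of mould_mouth, either way round below 0.04 rad and value of joint clamp above 1.45 rad and contact force between the fingers and top_plate below 0.2 N and linear speed of each of top_plate, loader below 0.02 m/s and horizontal distance between each of pellet1, pellet2, pellet3, pellet4, pellet5 and mould_mouth below 0.012 m and z of each of pellet1, pellet2, pellet3, pellet4, pellet5 in the frame of mould_mouth below -0.006 m); the robot touches nothing.
It fails at once if a bystander tool is moved more than 30 mm (distance of any of caliper, pliers0, screwdriver0, brass_drift from where it was at the start of the episode above 0.03 m).
It fails at once if a pellet, the funnel or the top plate falls off the bench (height (world z) of any of pellet1, pellet2, pellet3, pellet4, pellet5, loader, top_plate below -0.1 m).
It fails at once if the funnel or the top plate is forced down on the mould (over 60 N) (contact force between any of loader, top_plate and mould above 60 N).
Of pellet1, pellet2, pellet3, pellet4, pellet5 only 3 to 5 are there at a start; the rules pass over those that are not, and their reading is None.
At some moment in a run one of loader, top_plate, pellet1, pellet2, pellet3, pellet4, pellet5 may be knocked a few centimetres aside while the robot is not near it.
It also fails if it takes over 210 s, if anything falls off the work surface, if the arm or the gripper's body presses on something with over 40 N, if the wrist force passes 120 N, or if a joint passes its speed limit or range.

## Working session

There is one attempt and no reset: what is moved stays moved. The work goes in short steps, each a Python script; the robot and the scene stay as the last script left them, time stands still between calls to the robot, and variables do not carry over. Pictures are saved under pics/ and viewed, and the job is handed in when it is done.

```bash
ls; mkdir -p pics
python3 - <<'E'
from plant import ctrl,sensors,optics
import cv2
s=sensors.read_state();print(s)
for n in("scene","top"):
    p,d=optics.grab_frame(n);cv2.imwrite(f"pics/{n}0.png",p[...,::-1]);c=optics.camera_params(n);print(n,c)
print(optics.camera_params("wrist"),ctrl.tcp_to_tips)
E
```

```text
pics
{'t': 0.0, 'q': array([ 1.05948574e+00,  2.07417500e-01,  1.54298799e+00, -2.04662800e-05,
        1.39348122e+00, -1.50517580e-01]), 'qvel': array([ 0.00233862, -0.00092867,  0.00161109, -0.00066579,  0.00031225,
        0.00107815]), 'tau': array([ 1.42565357e-03, -3.83033466e+01, -2.91598356e+01,  1.41731748e-04,
        1.05000869e-02,  3.47779469e-06]), 'eef_pos': array([202.63518324, 537.30138539, 233.91102138]), 'eef_rot': array([[-9.35618276e-01,  3.53011643e-01, -1.10496160e-03],
       [ 3.53013223e-01,  9.35616172e-01, -2.01051560e-03],
       [ 3.24084530e-04, -2.27114119e-03, -9.99997368e-01]]), 'force': array([-0.10237005, -0.22515663, -0.11662475]), 'wrist_torque': array([ 0.01553998,  0.01754841, -0.01768009]), 'grip_width': 85.62122940387103}
scene {'mtx': array([[486.99105305,   0.        , 254.03389534],
       [  0.        , 486.99105305, 195.98476822],
       [  0.        ,   0.        ,   1.        ]]), 'R': array([[ 0.90275181, -0.42972019, -0.01948682],
       [-0.20842783, -0.39733629, -0.89368994],
       [ 0.37629379,  0.8108418 , -0.4482617 ]]), 't': 
[... 254 characters left out ...]
4746,  0.00345655],
       [-0.97381031, -0.05839147, -0.21973602],
       [ 0.21955276,  0.00961528, -0.97555324]]), 't': array([ -35.22933675,  554.86757483, 1269.352258  ])}
{'mtx': array([[321.95162643,   0.        , 263.44764482],
       [  0.        , 321.95162643, 192.67581379],
       [  0.        ,   0.        ,   1.        ]]), 'T_tool_cam': array([[ 7.75554764e-04, -9.60555468e-01, -2.78087380e-01,
         7.07049010e+01],
       [ 9.99998737e-01,  3.59087439e-04,  1.54854341e-03,
         1.69917743e-01],
       [-1.38760416e-03, -2.78088230e-01,  9.60554533e-01,
        -1.39865932e+02],
       [ 0.00000000e+00,  0.00000000e+00,  0.00000000e+00,
         1.00000000e+00]])} 25.0
```

View pics/scene0.png

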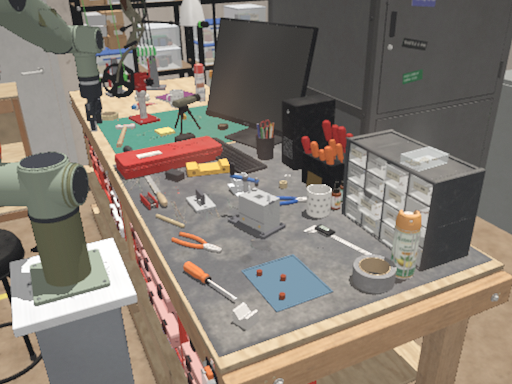

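View pics/top0.png

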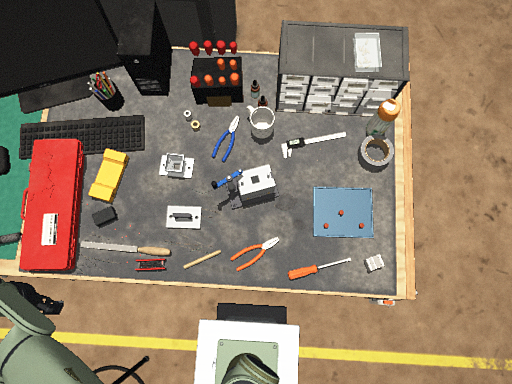

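The top view shows the mould at about (255,183), the funnel at (176,165), the top plate at (184,216), and three pellets near (341,212), (326,226) and (361,226).

```bash
cat > h.py <<'E'
from plant import ctrl,sensors,optics
import cv2,numpy as np
def cloud(n):
    s=sensors.read_state(); p,d=optics.grab_frame(n); c=optics.camera_params(n)
    K=c["mtx"]; v,u=np.mgrid[0:384,0:512]
    X=np.stack([(u-K[0,2])*d/K[0,0],(v-K[1,2])*d/K[1,1],d],-1).astype(float)
    if n=="wrist":
        T=c["T_tool_cam"]; X=X@T[:3,:3].T+T[:3,3]; W=X@s["eef_rot"].T+s["eef_pos"]
    else: W=(X-c["t"])@c["R"]
    W[d==0]=np.nan
    return p,d,W
def proj(n,P,s=None):
    c=optics.camera_params(n);P=np.atleast_2d(P).astype(float)
    if n=="wrist":
        s=s or sensors.read_state();T=c["T_tool_cam"]
        X=((P-s["eef_pos"])@s["eef_rot"]-T[:3,3])@T[:3,:3]
    else: X=P@c["R"].T+c["t"]
    x=X@c["mtx"].T; return x[:,:2]/x[:,2:]
def down(a): # tool y axis at world angle a (horizontal), z down
    y=np.array([np.cos(a),np.sin(a),0]);z=np.array([0,0,-1.]);return np.stack([np.cross(y,z),y,z],1)
def save(name,img,crop=None,k=1):
    if crop: img=img[crop[1]:crop[3],crop[0]:crop[2]]
    cv2.imwrite(f"pics/{name}.png",cv2.resize(img[...,::-1],None,fx=k,fy=k,interpolation=cv2.INTER_CUBIC))
def st(): 
    s=sensors.read_state();print("t%.1f"%s["t"],s["eef_pos"].round(1),"F",s["force"].round(1),"g%.1f"%s["grip_width"]);return s
E
python3 - <<'E'
from h import *
p,d,W=cloud("top")
np.savez("/tmp/top.npz",p=p,W=W)
save("topc",p,(140,130,400,290),3)
for u,v in[(255,183),(176,165),(184,216),(341,212),(326,226),(361,226),(345,190),(225,187)]:print(u,v,W[v,u].round(1))
# pellets
hsv=cv2.cvtColor(p,cv2.COLOR_RGB2HSV)
m=((hsv[...,1]>110)&((hsv[...,0]<15)|(hsv[...,0]>170)))[:, :]
m[:,:312]=0;m[:185]=0;m[240:]=0;m[:,376:]=0
n,l,stt,c=cv2.connectedComponentsWithStats(m.astype(np.uint8))
for i in range(1,n):
    print(stt[i],c[i].round(1),np.nanmedian(W[l==i],0).round(1))
E
```

```text
255 183 [600.3   8.   20.1]
176 165 [652.8 284.4   0.7]
184 216 [468.8 229.6  52.6]
341 212 [ 520.2 -285.    10.4]
326 226 [ 469.3 -235.1   15.4]
361 226 [ 476.5 -351.3   13.3]
345 190 [ 599.5 -299.9   -1.2]
225 187 [584.2 109.3   4.1]
[339 210   5   5  18] [340.7 211.9] [ 519.6 -283.9   14.7]
[324 223   5   5  19] [325.6 225.2] [ 472.8 -234.8   15.8]
[359 223   5   5  21] [361. 225.] [ 479.4 -350.4   14.2]
```

View pics/topc.png

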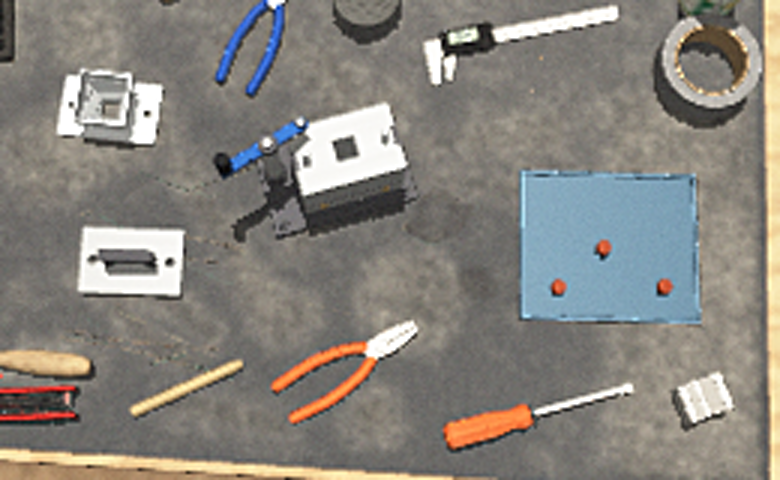

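Run:
```python
from h import *
def look(name,xy,z,a):
    ctrl.move_ptp([xy[0],xy[1],z],down(a)); ctrl.hold(0.3)
    s=sensors.read_state();p,d,W=cloud("wrist");np.savez(f"/tmp/{name}.npz",p=p,W=W,**{k:s[k] for k in("eef_pos","eef_rot")});save(name,p,None,1);st()
for a in(np.pi/2,-np.pi/2):
    print(a,[None if ctrl.solve_ik([x,y,z],down(a)) is None else ctrl.solve_ik([x,y,z],down(a)).round(2) for x,y,z in((640,285,240),(469,230,240),(600,10,320),(480,-290,200))])
look("wl",(630,285),240,np.pi/2)
look("wp",(465,230),240,np.pi/2)
look("wm",(590,15),330,np.pi/2)
```

```text
1.5707963267948966 [array([ 0.3 ,  0.47,  1.19, -0.  ,  1.49, -1.28]), array([ 0.29,  0.09,  1.66, -0.  ,  1.39, -1.28]), array([-0.13,  0.21,  1.36, -0.  ,  1.57, -1.7 ]), array([-0.7 ,  0.21,  1.62, -0.  ,  1.32, -2.27])]
-1.5707963267948966 [array([ 0.3 ,  0.47,  1.19, -0.  ,  1.49,  1.87]), array([ 0.29,  0.09,  1.66, -0.  ,  1.39,  1.86]), array([-0.13,  0.21,  1.36, -0.  ,  1.57,  1.44]), array([-0.7 ,  0.21,  1.62, -0.  ,  1.32,  0.87])]
t2.3 [629.7 285.5 240.1] F [ 0.1 -0.9  0.7] g85.4
t3.4 [465.7 230.2 239.8] F [1.2 0.8 0.1] g85.2
t4.8 [589.7  16.  329.8] F [-0.   0.   0.6] g85.5
```

Run:
```python
import cv2,numpy as np
ims=[cv2.imread(f"pics/{n}.png") for n in("wl","wp","wm")]
cv2.imwrite("pics/w3.png",cv2.resize(np.vstack([np.hstack(ims[:2]),np.hstack([ims[2],ims[2]*0])]),(800,600)))
```

```text
(no output)
```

View pics/w3.png

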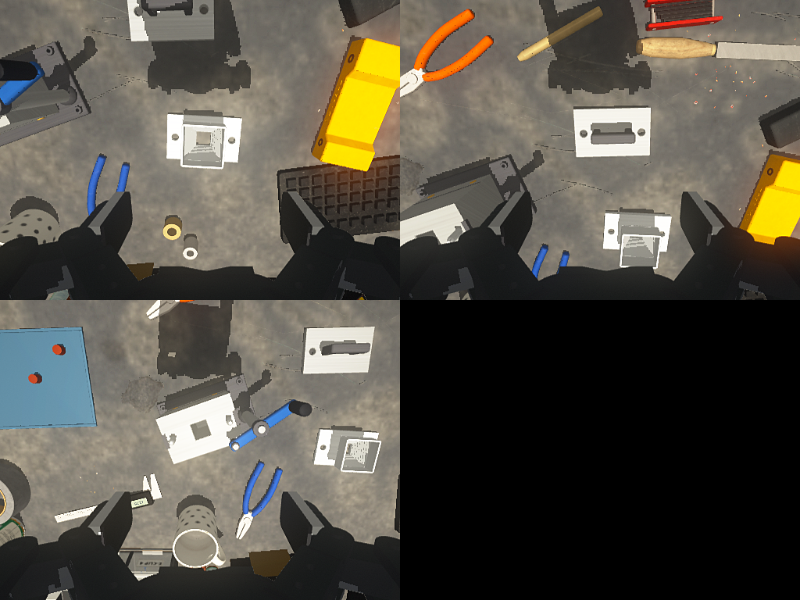

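```bash
cat >> h.py <<'E'
def rect(W,ctr,r,z0,z1,show=True):
    m=(np.hypot(W[...,0]-ctr[0],W[...,1]-ctr[1])<r)&(W[...,2]>z0)&(W[...,2]<z1)
    n,l,s,c=cv2.connectedComponentsWithStats(m.astype(np.uint8))
    if n<2: return None
    i=1+np.argmax(s[1:,4]); P=W[l==i]
    R=cv2.minAreaRect(P[:,:2].astype(np.float32))
    (cx,cy),(w,h),a=R
    if w>h: ang=a+90
    else: ang=a
    # angle of long axis minus 90 => yaw of frame with y along long axis
    long=np.deg2rad(a if w>h else a+90); yaw=(long-np.pi/2+np.pi/2)%np.pi-np.pi/2
    print("rect c(%.1f,%.1f) size %.1f %.1f yaw %.3f z %.1f n%d"%(cx,cy,max(w,h),min(w,h),yaw,np.median(P[:,2]),len(P)))
    return cx,cy,yaw
E
python3 - <<'E'
from h import *
for f,c,sp in (("wl",(655,283),[(60,3,12),(60,50,62)]),("wp",(469,230),[(80,8,17),(60,45,60)]),("wm",(600,5),[(90,104,113),(150,4,14)]),("wm",(655,283),[(70,3,12),(60,50,62)]),("wm",(469,230),[(80,8,17),(60,45,60)])):
    W=np.load(f"/tmp/{f}.npz")["W"]
    for r,a,b in sp: print(f,a,end=" ");rect(W,c,r,a,b)
p=np.load("/tmp/wm.npz")["p"];save("wm2",p,(180,70,420,220),3)
E
```

```text
wl 3 rect c(647.2,284.0) size 118.5 74.5 yaw -0.065 z 9.1 n2313
wl 50 rect c(647.3,282.3) size 59.5 59.1 yaw 1.516 z 57.1 n796
wp 8 rect c(474.0,240.4) size 112.2 72.7 yaw 0.024 z 13.1 n4852
wp 45 rect c(473.7,240.2) size 60.0 14.6 yaw 0.029 z 53.7 n812
wm 104 rect c(591.6,8.9) size 115.1 72.5 yaw 0.336 z 109.1 n5531
wm 4 rect c(573.7,16.8) size 164.1 76.5 yaw 0.329 z 12.8 n1816
wm 3 rect c(640.9,279.7) size 125.1 77.1 yaw 0.139 z 9.2 n1672
wm 50 rect c(647.1,281.8) size 60.4 59.6 yaw -0.054 z 56.6 n709
wm 8 rect c(473.9,240.2) size 113.3 72.2 yaw 0.029 z 13.1 n4153
wm 45 rect c(473.8,239.1) size 60.5 14.3 yaw 0.027 z 53.7 n660
```

View pics/wm2.png

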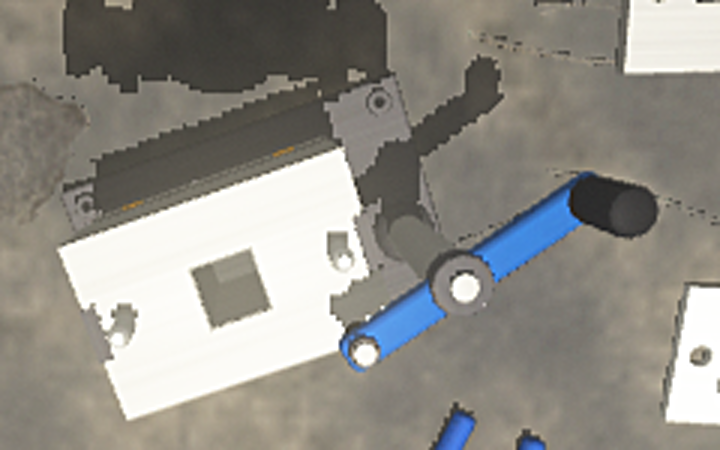

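```bash
cat >> h.py <<'E'
def ray(u,v,z,n="wrist",f=None):
    c=optics.camera_params(n);K=c["mtx"];r=np.array([(u-K[0,2])/K[0,0],(v-K[1,2])/K[1,1],1.])
    if n=="wrist":
        s=f if f is not None else sensors.read_state();T=c["T_tool_cam"]
        o=s["eef_rot"]@T[:3,3]+s["eef_pos"];r=s["eef_rot"]@T[:3,:3]@r
    else: o=-c["R"].T@c["t"];r=c["R"].T@r
    return o+r*(z-o[2])/r[2]
E
python3 - <<'E'
from h import *
f=np.load("/tmp/wm.npz")
def r(u,v,z): return ray(180+(u+.5)/3-.5,70+(v+.5)/3-.5,z,f=f)
a=r(345,260,130);b=r(119,339,130);pot=[r(u,v,108) for u,v in((191,269),(249,249),(271,308),(212,328))]
blk=[r(*q,108) for q in((61,245),(128,418),(344,148))]
post=r(463,287,155);kn=r(633,212,184);foot=r(364,352,146)
print(a,b,(a+b)/2,np.hypot(*(a-b)[:2]));print(np.mean(pot,0));d=(a-b);print("yaw",np.arctan2(-d[0],d[1]))
print(blk,post,kn,foot)
M=((a+b)/2+np.mean(pot,0))[:2]/2;y=.336
for yy in(.33,.336): 
  R=np.array([[np.cos(yy),-np.sin(yy)],[np.sin(yy),np.cos(yy)]]);print(M,"hinge",M+R@[18,78],"knob closed",M+R@[18,128],"knob rel",(kn[:2]-M)@R)
E
```

```text
[577.00665771  50.04699901 130.        ] [606.08732625 -31.0814017  130.        ] [591.54699198   9.48279865 130.        ] 86.18296052734449
[591.9068051    9.07380875 108.        ]
yaw 0.34418484759411
[array([575.33517986, -54.64729701, 108.        ]), array([643.95386205, -31.73843733, 108.        ]), array([539.48787351,  50.64632525, 108.        ])] [581.65733571  86.89714198 155.        ] [553.35966101 128.98237512 184.        ] [606.44665854  56.00408088 146.        ]
[591.72689854   9.2783037 ] hinge [583.48030451  88.90238101] knob closed [567.27815309 136.20449818] knob rel [  2.49223851 125.6777561 ]
[591.72689854   9.2783037 ] hinge [583.00271135  88.85146851] knob closed [566.51704057 136.05552192] knob rel [  3.24625566 125.66054056]
```

```bash
cat >> h.py <<'E'
M=np.array([591.7,9.3]);YM=.34
def mw(x,y):
    c,s=np.cos(YM),np.sin(YM);return M+[c*x-s*y,s*x+c*y]
def knob(th): return mw(18-50*np.cos(th),78+50*np.sin(th))
def kpose(th,z=180): return [*knob(th),z],down(YM+np.pi/2-th)
E
python3 - <<'E'
from h import *
ctrl.gripper_to(40)
p,R=kpose(1.26,235);ctrl.move_ptp(p,R)
p,R=kpose(1.26,180);print(ctrl.move_l(p,R,vel=80,threshold=8));st()
ctrl.gripper_to(23);st()
for th in np.arange(1.15,0.04,-.12):
    p,R=kpose(th);ctrl.move_l(p,R,vel=70)
s=st()
ctrl.gripper_to(45)
ctrl.move_l([*p[:2],250],vel=150)
ctrl.move_ptp([590,15,330],down(np.pi/2));ctrl.hold(.3)
s=sensors.read_state();p,d,W=cloud("wrist");np.savez("/tmp/wm.npz",p=p,W=W,**{k:s[k] for k in("eef_pos","eef_rot")});save("wm3",p,None,1.5);st()
E
```

```text
False
t7.2 [552.7 128.7 180.3] F [ 0.1 -0.8  0.8] g39.9
t7.5 [552.7 128.7 180.5] F [-0.7 -0.6 -0.8] g22.7
t10.1 [534.3  75.5 179.8] F [-1.7  0.3 -0.6] g22.8
t12.0 [589.1  15.8 328.9] F [-0.2 -0.2  0.6] g44.9
```

View pics/wm3.png

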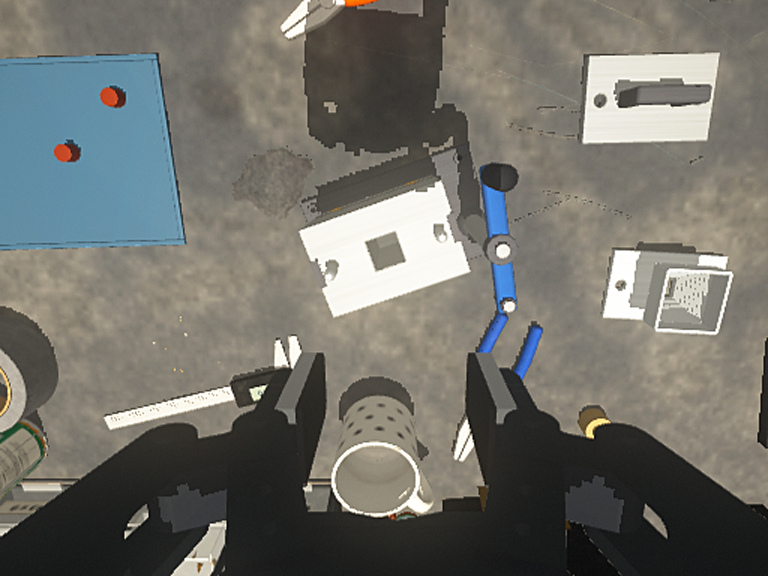

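The clamp is open: the hinge is at (502,250) and the foot at (508,306). Next I'll refine the mould's position and pick up the funnel.

Run:
```python
from h import *
f=np.load("/tmp/wm.npz");rect(f["W"],(591,9),90,104,113);rect(f["W"],(647,282),60,50,62);rect(f["W"],(474,240),60,45,60)
save("wm4",f["p"],(195,110,320,215),6)
```

```text
rect c(591.5,8.9) size 115.1 72.4 yaw 0.339 z 109.1 n5684
rect c(647.0,282.1) size 60.0 59.3 yaw -0.058 z 56.7 n717
rect c(473.8,239.6) size 60.1 14.1 yaw 0.025 z 53.8 n655
```

View pics/wm4.png

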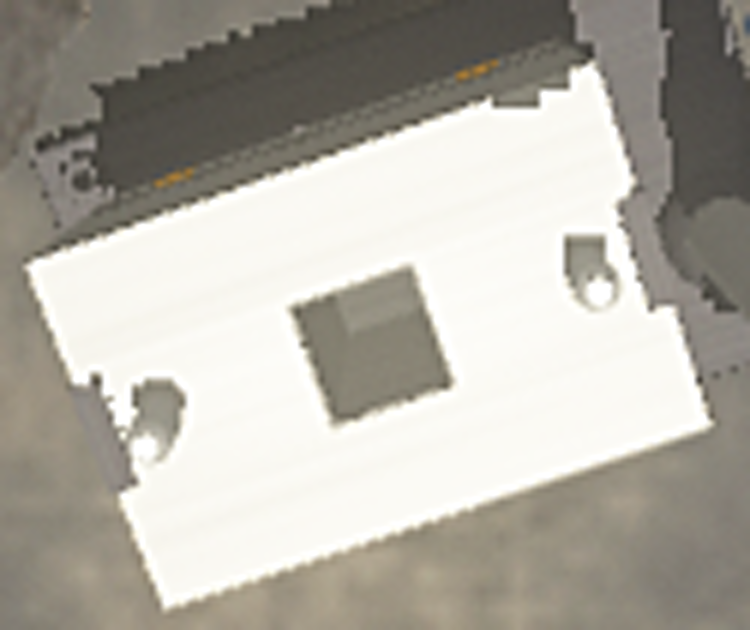

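Run:
```python
from h import *
f=np.load("/tmp/wm.npz")
def r(u,v,z): return ray(195+(u+.5)/6-.5,110+(v+.5)/6-.5,z,f=f)
B=np.array([r(*q,108) for q in((25,263),(592,62),(711,426),(168,607))]);P=np.array([r(*q,108) for q in((290,306),(413,267),(453,384),(335,426))]);N=np.array([r(*q,130) for q in((600,290),(146,446))])
for X in(B,P,N): print(X.mean(0).round(1))
ya=lambda d:np.arctan2(-d[0],d[1])
print(ya(B[1]-B[0]),ya(B[2]-B[3]),ya(N[0]-N[1]),[np.linalg.norm(B[i]-B[i-1]).round(1) for i in range(4)],np.linalg.norm(N[0]-N[1]))
```

```text
[591.8   9.  108. ]
[592.    9.1 108. ]
[591.6   9.1 130. ]
0.3384241152566688 0.33701417970310743 0.33874930531122216 [np.float64(72.5), np.float64(111.7), np.float64(72.6), np.float64(111.8)] 86.19041907268556
```

```bash
sed -i 's/^M=.*/M=np.array([591.8,9.1]);YM=.338/' h.py
python3 - <<'E'
from h import *
ctrl.gripper_to(85)
ctrl.move_ptp([647.1,282.1,130],down(-.056))
print(ctrl.move_l([647.1,282.1,48],down(-.056),vel=100,threshold=10));st()
ctrl.gripper_to(50,force=40);st()
ctrl.move_l([647.1,282.1,230],vel=120);st()
ctrl.move_ptp([*M,230],down(YM));ctrl.hold(.3);st()
for n in("scene","top"):
    p,d=optics.grab_frame(n);save(n+"1",p,(200,150,330,260) if n=="scene" else (200,130,310,220),4)
E
python3 -c "
import cv2,numpy as np
a=cv2.imread('pics/scene1.png');b=cv2.imread('pics/top1.png');b=cv2.copyMakeBorder(b,0,a.shape[0]-b.shape[0],0,0,0);cv2.imwrite('pics/c1.png',cv2.resize(np.hstack([a,b]),(800,370)))"
```

```text
False
t15.2 [647.9 282.4  48.9] F [ 0.3  0.3 -0.1] g85.1
t15.6 [648.  282.4  49.6] F [-1.  -0.3  3.9] g57.8
t17.2 [646.5 281.9 228.6] F [ 0.  -1.3 -2.8] g57.1
t18.6 [592.   10.  229.9] F [ 0.4  0.  -2.9] g57.8
```

View pics/c1.png

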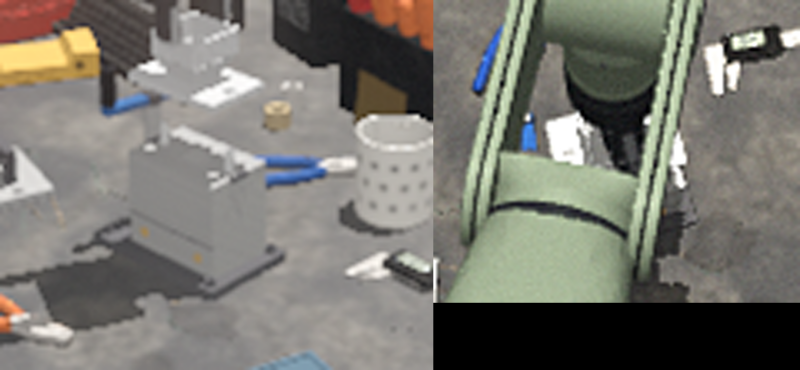

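Run:
```python
from h import *
ctrl.move_l([*M,182],down(YM),vel=80);st()
r=ctrl.move_l([*M,154.5],down(YM),vel=25,threshold=8);s=st();print(r)
p,d,W=cloud("wrist");save("wf",p,None,1.3)
```

```text
t19.4 [592.1   9.  182.1] F [-0.  -0.5 -2.6] g57.6
t20.3 [591.5   9.1 157.6] F [ 0.  -0.8  4.7] g57.7
True
```

View pics/wf.png

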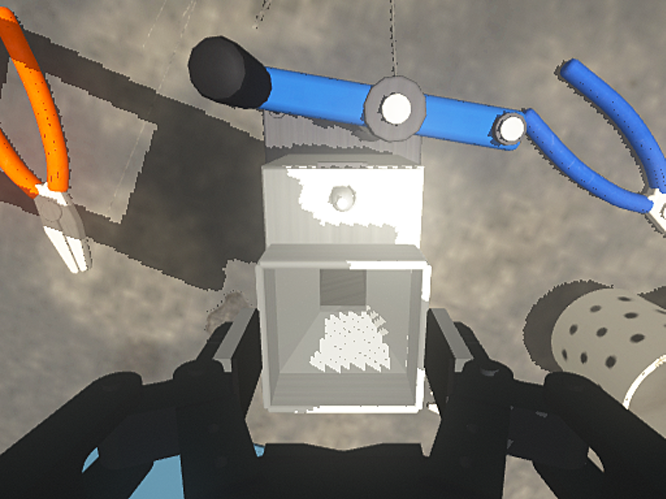

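Run:
```python
from h import *
ctrl.gripper_to(85);st()
ctrl.move_l([*M,250],vel=150)
ctrl.move_ptp([590,15,330],down(np.pi/2));ctrl.hold(.3)
p,d,W=cloud("wrist");save("wm5",p,(180,90,340,220),5);rect(W,M,90,155,170);rect(W,M,90,111,121)
ctrl.move_ptp([490,-290,220],down(-np.pi/2));ctrl.hold(.3)
s=sensors.read_state();p,d,W=cloud("wrist");np.savez("/tmp/wx.npz",p=p,W=W,**{k:s[k] for k in("eef_pos","eef_rot")});save("wx",p,None,1.4);st()
hsv=cv2.cvtColor(p,cv2.COLOR_RGB2HSV)
m=((hsv[...,1]>110)&((hsv[...,0]<15)|(hsv[...,0]>170))&(W[...,2]<40)&(W[...,2]>10))
n,l,q,c=cv2.connectedComponentsWithStats(m.astype(np.uint8))
for i in range(1,n):
    if q[i,4]>30:
        P=W[l==i];P=P[P[:,2]>np.nanmax(P[:,2])-3];(x,y),r=cv2.minEnclosingCircle(P[:,:2].astype(np.float32));print(q[i],c[i].round(1),x,y,r,np.nanmean(P,0).round(1))
```

```text
t20.8 [589.5   9.4 155. ] F [0.3 0.6 0. ] g85.0
rect c(591.3,9.1) size 59.3 59.1 yaw -1.236 z 165.1 n983
rect c(591.8,8.2) size 112.2 68.3 yaw 0.336 z 117.1 n2629
t25.6 [ 490.1 -289.9  220.1] F [-0.3 -0.1 -0.3] g85.2
[251 132  15  15 173] [258.1 139. ] 520.8176879882812 -283.50677490234375 7.654206275939941 [ 520.8 -283.5   16.9]
[313 168  15  15 162] [319.9 175.1] 481.47430419921875 -351.2479248046875 7.541033744812012 [ 481.3 -351.3   16.9]
[207 175  14  14 160] [213.6 181.6] 474.046875 -234.38099670410156 7.540831565856934 [ 474.1 -234.4   17.4]
[  0 242  43  23 207] [ 20.1 251. ] 384.73077392578125 -0.27904701232910156 29.440994262695312 [3.867e+02 3.000e-01 1.270e+01]
[  0 254  55  53 214] [ 31.6 281. ] 348.5144348144531 1.5739994049072266 51.65647888183594 [343.8  -1.2  12.9]
[  0 256  45  43  91] [ 20.9 282.1] 352.599853515625 5.163248062133789 43.153289794921875 [346.2   7.2  11.8]
[154 285  44  34 435] [179.3 300.1] 324.0657958984375 -181.96255493164062 25.14476776123047 [ 326.3 -190.4   27.9]
[195 285   8  18  44] [198.  294.9] 333.9364013671875 -210.59423828125 5.797059059143066 [ 334.2 -210.4   24.6]
```

View pics/wm5.png

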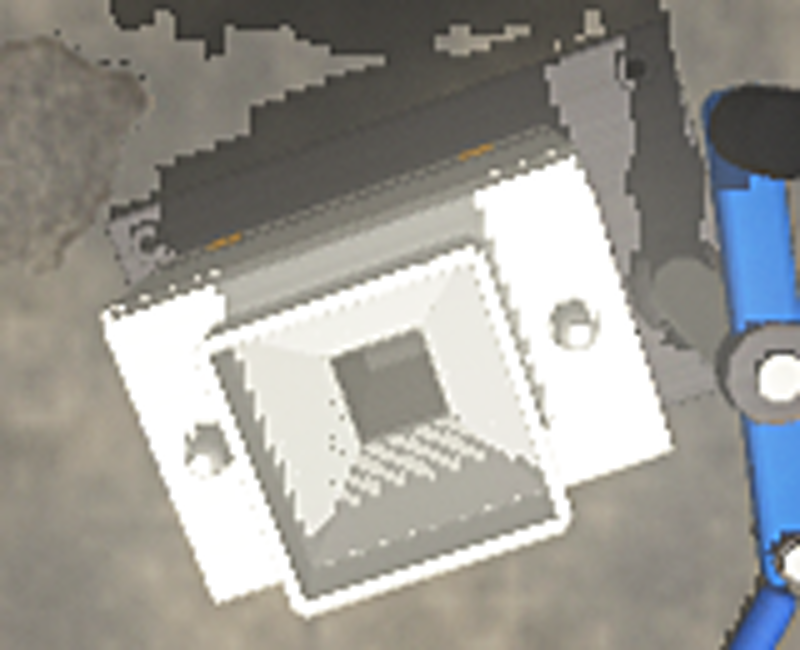

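View pics/wx.png

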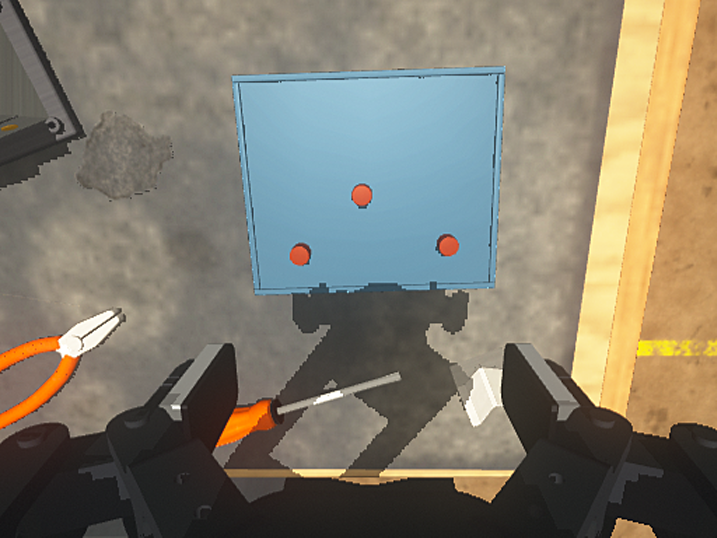

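```bash
cat >> h.py <<'E'
def pick(x,y,a=-np.pi/2):
    ctrl.gripper_to(45)
    ctrl.move_ptp([x,y,90],down(a)); 
    print(ctrl.move_l([x,y,29],down(a),vel=60,threshold=8));st()
    ctrl.gripper_to(8,force=30);ctrl.hold(.1);st()
    ctrl.move_l([x,y,210],vel=180);s=st();return s["grip_width"]
def drop(a=-np.pi/2):
    ctrl.move_ptp([*M,235],down(a));ctrl.move_l([*M,198],down(a),vel=60);ctrl.hold(.2);st()
    ctrl.gripper_to(35);ctrl.hold(.4)
    ctrl.move_l([*M,250],vel=150)
E
python3 - <<'E'
from h import *
w=pick(474.0,-234.4)
if 12<w<20:
    drop();ctrl.move_ptp([590,15,310],down(np.pi/2));ctrl.hold(.2)
    p,d,W=cloud("wrist");save("wd1",p,(150,60,370,230),3.5);rect(W,M,90,155,170);st()
E
```

```text
False
t27.9 [ 474.4 -234.7   29.4] F [0.4 2.  1.1] g45.2
t28.4 [ 474.  -234.4   29. ] F [0.8 0.3 0.3] g8.0
t29.6 [ 473.2 -233.8  208.7] F [ 0.1  0.3 -0.2] g7.8
```

```bash
cat >> h.py <<'E'
def pellets(name="wx",pos=(490,-290,220),a=-np.pi/2,move=True):
    if move: ctrl.move_ptp(list(pos),down(a));ctrl.hold(.3)
    p,d,W=cloud("wrist");save(name,p,None,1.4);st()
    hsv=cv2.cvtColor(p,cv2.COLOR_RGB2HSV);out=[]
    m=((hsv[...,1]>110)&((hsv[...,0]<15)|(hsv[...,0]>170))&(W[...,2]<40)&(W[...,2]>5)&(W[...,0]>400))
    n,l,q,c=cv2.connectedComponentsWithStats(m.astype(np.uint8))
    for i in range(1,n):
        if q[i,4]>30:
            P=W[l==i];P=P[P[:,2]>np.nanmax(P[:,2])-4];(x,y),r=cv2.minEnclosingCircle(P[:,:2].astype(np.float32));print(q[i],round(x,1),round(y,1),round(r,1),np.nanmean(P,0).round(1))
E
python3 - <<'E'
from h import *
pellets("wx2")
E
```

```text
t30.2 [ 489.8 -289.2  219.7] F [-0.2  0.6  0.1] g8.1
[252 131  15  15 171] 521.0 -283.6 7.7 [ 521.  -283.5   16.9]
[314 167  15  15 171] 481.6 -351.4 7.7 [ 481.7 -351.3   16.8]
[208 174  14  15 164] 473.5 -234.0 7.9 [ 473.8 -234.3   16.9]
```

View pics/wx2.png

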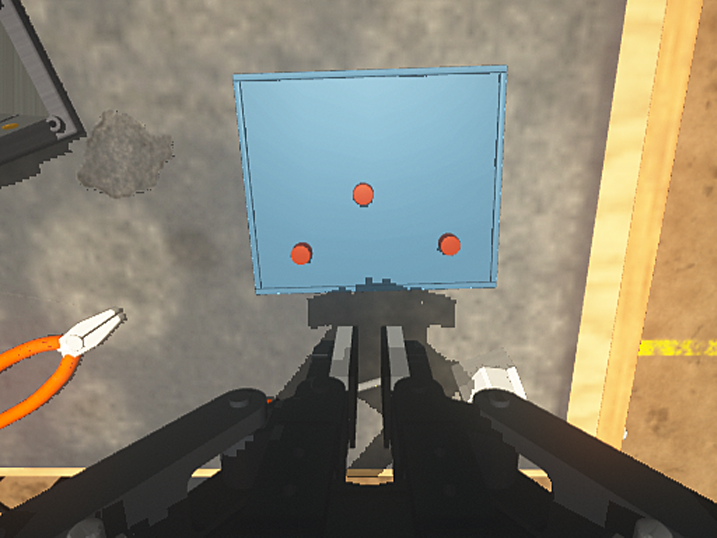

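The pellet at wrist pixel (301,254) has not moved, and the jaws closed on nothing. I'll go down again and look while the tool is in place.

```bash
python3 - <<'E'
from h import *
x,y=473.8,-234.3;a=-np.pi/2
ctrl.gripper_to(45)
ctrl.move_ptp([x,y,90],down(a)); 
print(ctrl.move_l([x,y,29],down(a),vel=60,threshold=8));st()
p,d,W=cloud("wrist");save("g1",p,None,.78)
q,d,W=cloud("scene");save("g2",q,(210,230,350,330),3)
ctrl.gripper_to(22);st()
p,d,W=cloud("wrist");save("g3",p,None,.78)
E
python3 -c "
import cv2,numpy as np
a=cv2.imread('pics/g1.png');b=cv2.imread('pics/g3.png');cv2.imwrite('pics/g13.png',np.hstack([a,b]))"
```

```text
False
t32.5 [ 474.2 -234.6   29.4] F [-0.2 -0.4 -0.5] g45.2
t32.9 [ 473.8 -234.3   29.1] F [ 0.8 -0.2  0.1] g22.0
```

View pics/g13.png

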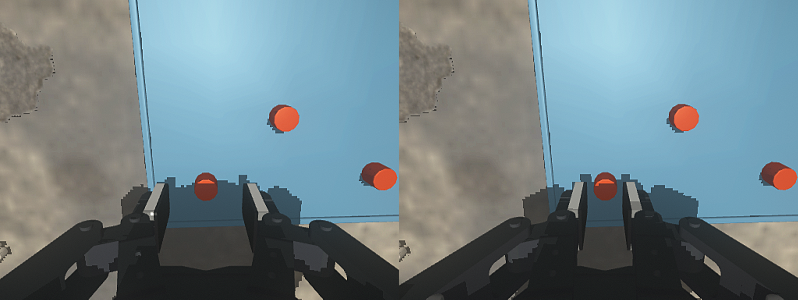

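View pics/g2.png

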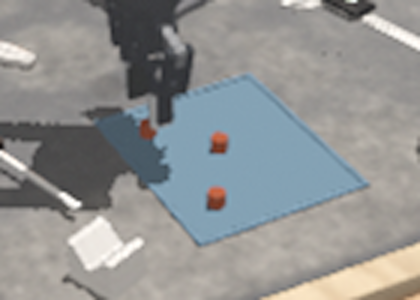

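Run:
```python
from h import *
s=st()
p,d,W=cloud("wrist")
T=(W-s["eef_pos"])@s["eef_rot"]
m=(np.abs(T[...,0])<40)&(np.abs(T[...,1])<40)&(np.abs(T[...,1])>9)&(T[...,2]>-30)&(W[...,2]>8)
P=T[m];print(len(P));print(np.percentile(P,[0,2,50,98,100],axis=0).round(1))
v,u=np.where(m);
for r in range(225,262,4):
    i=np.where((v==r))[0]
    if len(i): print(r,T[r,u[i]][::max(1,len(i)//5)].round(1).tolist())
```

```text
t33.0 [ 473.8 -234.3   29.1] F [-0.2  0.  -0.8] g22.2
2258
[[-11.8 -25.  -30. ]
 [ -9.3 -24.2 -29.2]
 [  7.3  -0.3 -17.4]
 [ 11.4  23.4  -1.1]
 [ 11.8  24.4   3.3]]
233 [[11.0, -17.7, -1.9], [10.8, -15.0, -1.4], [10.6, -12.2, -0.9], [10.8, 12.0, -1.2], [11.5, 14.6, -2.8]]
237 [[11.1, -17.6, -6.6], [10.8, -15.0, -6.0], [11.0, -12.3, -6.3], [10.9, 11.1, -6.0], [10.8, 13.9, -5.8], [10.9, 16.5, -6.1]]
241 [[10.9, -17.6, -10.3], [10.6, -15.1, -9.8], [11.4, -12.3, -11.4], [9.7, 10.6, -7.8], [10.9, 13.0, -10.4], [10.6, 15.7, -9.7]]
245 [[6.4, -23.9, -4.9], [10.6, -17.7, -13.8], [11.0, -12.9, -14.6], [11.0, 11.3, -14.5], [10.8, 16.1, -14.1], [7.1, 22.0, -6.4]]
249 [[6.7, -24.9, -9.6], [11.0, -17.9, -18.5], [10.9, -12.5, -18.3], [10.9, 11.9, -18.3], [11.1, 17.2, -18.7], [7.4, 24.0, -10.9]]
253 [[6.9, -24.7, -13.8], [11.0, -17.4, -22.1], [10.9, -12.2, -21.9], [11.1, 11.5, -22.2], [10.9, 16.8, -21.8], [6.4, 23.7, -12.9]]
257 [[6.6, -25.0, -17.1], [11.2, -17.7, -26.0], [10.6, -12.4, -24.7], [10.0, 10.6, -23.6], [11.0, 15.9, -25.5], [7.0, 22.9, -17.7]]
261 [[7.0, -24.6, -21.3], [10.6, -17.5, -28.0], [11.2, -11.6, -29.2], [11.0, 10.9, -28.8], [11.1, 16.7, -28.9], [6.4, 24.2, -20.1]]
```

The depth shows the fingertips at about tool z +3, not +25. I'll creep down with a light force guard.

Run:
```python
from h import *
ctrl.gripper_to(32)
x,y=473.8,-234.3
for z in(22,16,10):
    r=ctrl.move_l([x,y,z],vel=20,threshold=5);st();print(r)
    if r:break
p,d,W=cloud("wrist");save("g4",p,None,1.3)
```

```text
t33.8 [ 473.6 -234.2   21.7] F [-0.   0.1 -0.2] g32.3
False
t34.2 [ 473.6 -234.2   15.8] F [ 0.9 -0.1  0.1] g32.1
False
t34.7 [ 473.6 -234.2    9.8] F [ 1.2 -1.   0.1] g31.7
False
```

View pics/g4.png

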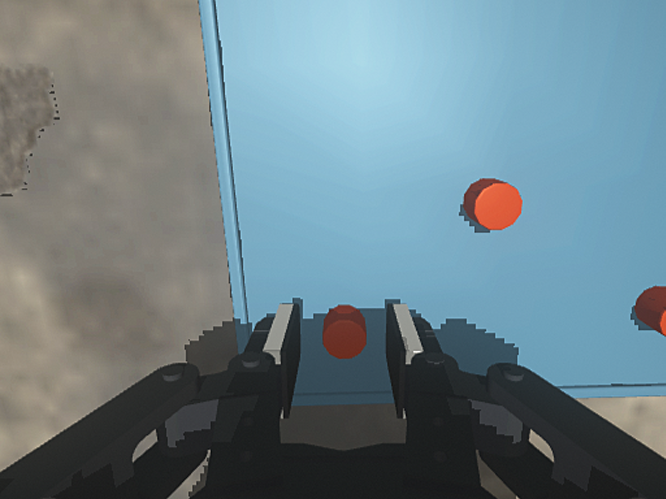

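Run:
```python
from h import *
x,y=473.8,-234.3
ctrl.gripper_to(8,force=30);ctrl.hold(.1);st()
ctrl.move_l([x,y,40],vel=60)
s=st()
p,d,W=cloud("wrist");save("g5",p,None,1.3)
```

```text
t35.1 [ 474.  -234.4   10.2] F [ 0.2 -0.   0.8] g14.1
t35.8 [ 473.9 -234.3   40.3] F [-0.2  0.1 -0.5] g14.0
```

View pics/g5.png

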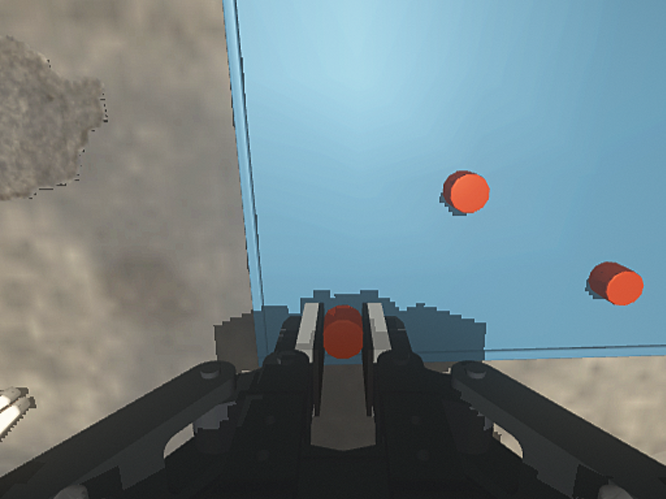

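```bash
cat >> h.py <<'E'
def pick(x,y,a=-np.pi/2):
    ctrl.gripper_to(36)
    ctrl.move_ptp([x,y,60],down(a)); 
    print(ctrl.move_l([x,y,10],down(a),vel=50,threshold=8));st()
    ctrl.gripper_to(8,force=30);ctrl.hold(.1);st()
    ctrl.move_l([x,y,60],vel=100);s=st();return s["grip_width"]
def drop(a=-np.pi/2):
    s=sensors.read_state()["eef_pos"]
    ctrl.move_l([s[0],s[1],220],vel=200)
    ctrl.move_ptp([*M,220],down(a));ctrl.move_l([*M,177],down(a),vel=60);ctrl.hold(.3);st()
    ctrl.gripper_to(32);ctrl.hold(.4)
    ctrl.move_l([*M,240],vel=150)
E
python3 - <<'E'
from h import *
drop();ctrl.move_ptp([590,15,310],down(np.pi/2));ctrl.hold(.2)
p,d,W=cloud("wrist");save("wd1",p,(150,60,370,230),3.5);rect(W,M,90,155,170);st()
E
```

```text
t39.1 [592.    9.1 177.4] F [ 0.   0.4 -1.2] g14.2
rect c(591.3,9.0) size 59.1 59.0 yaw 0.340 z 165.0 n1128
t43.3 [590.  15. 310.] F [ 0.3 -0.2  0.3] g32.5
```

View pics/wd1.png

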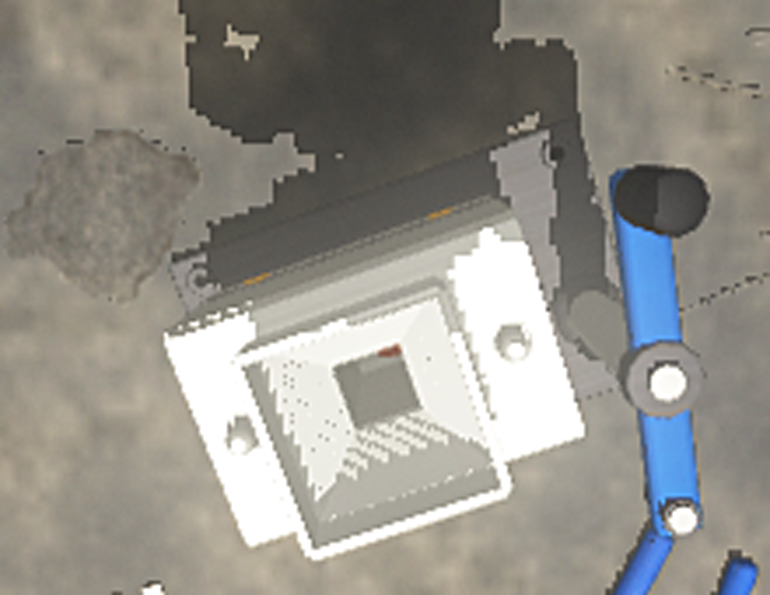

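The pellet is in the pot: a red sliver shows in the throat at (388,351). Two are left.

```bash
sed -i 's/^            P=W\[l==i\];P=P\[P\[:,2\]>np.nanmax(P\[:,2\])-4\];\(.*\)$/            P=W[l==i];P=P[P[:,2]>np.nanmax(P[:,2])-4];\1;(out.append((x,y)) if 5<r<12 else 0)/' h.py; echo '    return out' >> /dev/null
python3 - <<'E'
s=open('h.py').read()
s=s.replace("\ndef pick(x,y,a=-np.pi/2):\n    ctrl.gripper_to(36)","    return out\ndef pick(x,y,a=-np.pi/2):\n    ctrl.gripper_to(36)",1) if "return out" not in s else s
open('h.py','w').write(s)
E
sed -n 55,75p h.py
python3 - <<'E'
from h import *
for k in range(2):
    o=pellets(f"wx3{k}");o=[q for q in o if -400<q[1]<-180 and q[0]<640]
    print(o)
    if not o: break
    w=pick(*o[0])
    if w<11: print("miss");break
    drop()
ctrl.move_ptp([590,15,310],down(np.pi/2));ctrl.hold(.2)
p,d,W=cloud("wrist");save("wd2",p,(150,60,370,230),3.5);rect(W,M,90,155,170);rect(W,(474,240),80,45,60);st()
E
```

```text
ctrl.gripper_to(8,force=30);ctrl.hold(.1);st()
    ctrl.move_l([x,y,210],vel=180);s=st();return s["grip_width"]
def drop(a=-np.pi/2):
    ctrl.move_ptp([*M,235],down(a));ctrl.move_l([*M,198],down(a),vel=60);ctrl.hold(.2);st()
    ctrl.gripper_to(35);ctrl.hold(.4)
    ctrl.move_l([*M,250],vel=150)
def pellets(name="wx",pos=(490,-290,220),a=-np.pi/2,move=True):
    if move: ctrl.move_ptp(list(pos),down(a));ctrl.hold(.3)
    p,d,W=cloud("wrist");save(name,p,None,1.4);st()
    hsv=cv2.cvtColor(p,cv2.COLOR_RGB2HSV);out=[]
    m=((hsv[...,1]>110)&((hsv[...,0]<15)|(hsv[...,0]>170))&(W[...,2]<40)&(W[...,2]>5)&(W[...,0]>400))
    n,l,q,c=cv2.connectedComponentsWithStats(m.astype(np.uint8))
    for i in range(1,n):
        if q[i,4]>30:
            P=W[l==i];P=P[P[:,2]>np.nanmax(P[:,2])-4];(x,y),r=cv2.minEnclosingCircle(P[:,:2].astype(np.float32));print(q[i],round(x,1),round(y,1),round(r,1),np.nanmean(P,0).round(1));(out.append((x,y)) if 5<r<12 else 0)    return out
def pick(x,y,a=-np.pi/2):
    ctrl.gripper_to(36)
    ctrl.move_ptp([x,y,60],down(a)); 
    print(ctrl.move_l([x,y,10],down(a),vel=50,threshold=8));st()
    ctrl.gripper_to(8,force=30);ctrl.hold(.1);st()
    ctrl.move_l([x,y,60],vel=100);s=st();return s["grip_width"]Traceback (most recent call last):
  File "<stdin>", line 1, in <module>
  File "h.py", line 69
    P=W[l==i];P=P[P[:,2]>np.nanmax(P[:,2])-4];(x,y),r=cv2.minEnclosingCircle(P[:,:2].astype(np.float32));print(q[i],round(x,1),round(y,1),round(r,1),np.nanmean(P,0).round(1));(out.append((x,y)) if 5<r<12 else 0)    return out
                                                                                                                                                                                                                       ^^^^^^
SyntaxError: invalid syntax
```

```bash
sed -i 's/ else 0)    return out/ else 0)\n    return out/' h.py
python3 - <<'E'
from h import *
for k in range(2):
    o=pellets(f"wx3{k}");o=[q for q in o if -400<q[1]<-180 and q[0]<640]
    print(o)
    if not o: break
    w=pick(*o[0])
    if w<11: print("miss");break
    drop()
ctrl.move_ptp([590,15,310],down(np.pi/2));ctrl.hold(.2)
p,d,W=cloud("wrist");save("wd2",p,(150,60,370,230),3.5);rect(W,M,90,155,170);rect(W,(474,240),80,45,60);st()
E
```

```text
t45.8 [ 490.1 -289.9  220. ] F [ 0.  -0.5  0.1] g32.1
[251 132  15  15 171] 520.8 -283.4 7.7 [ 520.9 -283.5   16.8]
[312 168  16  15 172] 481.3 -351.2 7.7 [ 481.5 -351.1   16.7]
[(520.8309326171875, -283.42669677734375), (481.2957458496094, -351.17388916015625)]
False
t47.9 [ 521.2 -283.7   10.4] F [ 0.1 -0.  -0.5] g36.1
t48.3 [ 521.2 -283.7   10.6] F [0.  0.8 4.1] g14.2
t49.0 [ 520.6 -283.3   59.9] F [-0.1  0.9 -0.8] g14.1
t52.2 [592.    9.1 177.4] F [-0.3  0.7  0.4] g14.0
t55.1 [ 490.5 -289.3  220.1] F [-0.4  0.3  0.3] g32.5
[313 168  15  15 168] 481.3 -351.2 7.6 [ 481.4 -351.1   16.7]
[(481.3374938964844, -351.248291015625)]
False
t57.2 [ 481.6 -351.5   10.4] F [0.3 0.1 0.2] g36.2
t57.6 [ 481.7 -351.6   10.6] F [-1.1  0.5  2.7] g14.0
t58.2 [ 481.1 -351.1   59.9] F [-0.7 -0.3 -0.8] g14.0
t61.8 [592.    9.1 177.4] F [-0.1 -0.4 -0.8] g14.0
rect c(591.2,9.1) size 59.1 59.0 yaw -1.228 z 164.9 n1129
rect c(485.6,278.9) size 50.6 14.1 yaw 0.028 z 53.8 n586
t65.9 [590.  15. 310.] F [0.8 0.5 0.4] g31.7
```

View pics/wd2.png

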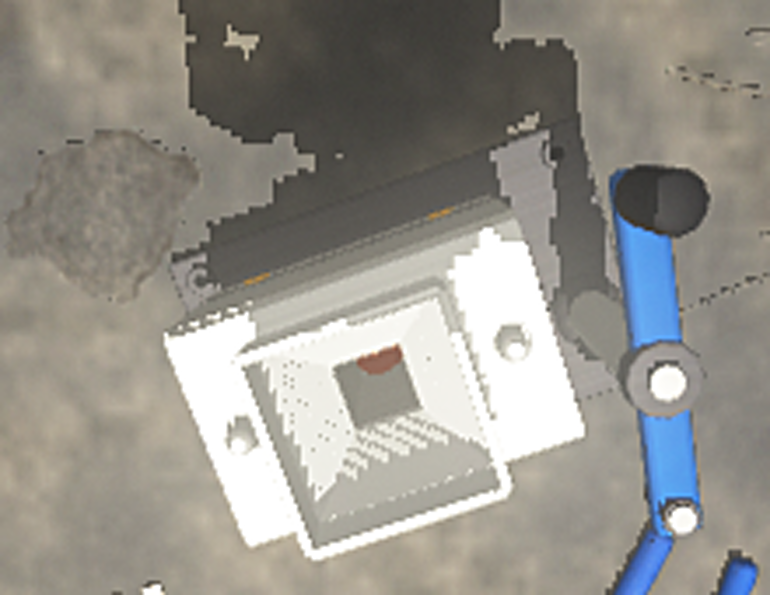

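All three pellets are in. The top plate has been knocked, to about (486,280). Next I'll move the funnel back to its old spot.

Run:
```python
from h import *
ctrl.gripper_to(85)
ctrl.move_ptp([*M,220],down(YM))
print(ctrl.move_l([*M,147],down(YM),vel=80,threshold=10));s0=st()
ctrl.gripper_to(50,force=45);s0=st()
z0=sensors.read_state()["eef_pos"][2]
ctrl.move_l([*M,245],vel=70);st()
ctrl.move_ptp([655,270,230],down(0));ctrl.hold(.3)
p,d,W=cloud("wrist");save("wt1",p,None,1.3)
h=z0-108
ctrl.move_l([655,270,h+15],down(0),vel=120)
print(ctrl.move_l([655,270,h-3],down(0),vel=20,threshold=5));st()
ctrl.gripper_to(85);ctrl.hold(.2);st()
ctrl.move_l([655,270,160],vel=120)
ctrl.move_ptp([480,200,280],down(np.pi/2));ctrl.hold(.3)
p,d,W=cloud("wrist");save("wt2",p,None,1.3);rect(W,(655,270),65,3,12);rect(W,(655,270),60,50,62);rect(W,(486,285),80,8,17);rect(W,(486,285),60,45,60);st()
p,d,W2=cloud("top");save("t2",p,(140,130,400,290),3)
```

```text
False
t68.7 [592.4   9.  147.7] F [-0.3 -0.  -0.6] g85.0
t69.0 [592.3   9.  148. ] F [-1.5  0.3  4.3] g58.0
t70.6 [591.4   9.1 244.2] F [-0.1 -0.3 -3.6] g58.2
True
t74.3 [654.7 270.   40.1] F [-1.4  0.1  4.5] g57.9
t74.9 [652.8 269.4  37.7] F [ 0.6 -0.3  0.3] g85.1
rect c(656.4,272.1) size 118.6 78.8 yaw 0.054 z 9.3 n1985
rect c(654.2,270.4) size 60.1 59.2 yaw 1.562 z 56.7 n698
rect c(485.8,284.9) size 112.3 72.7 yaw 0.026 z 13.2 n4046
rect c(485.6,284.4) size 59.7 14.6 yaw 0.026 z 53.8 n653
t77.9 [480.1 200.  279.8] F [-0.1  0.5  0.5] g84.4
```

View pics/wt2.png

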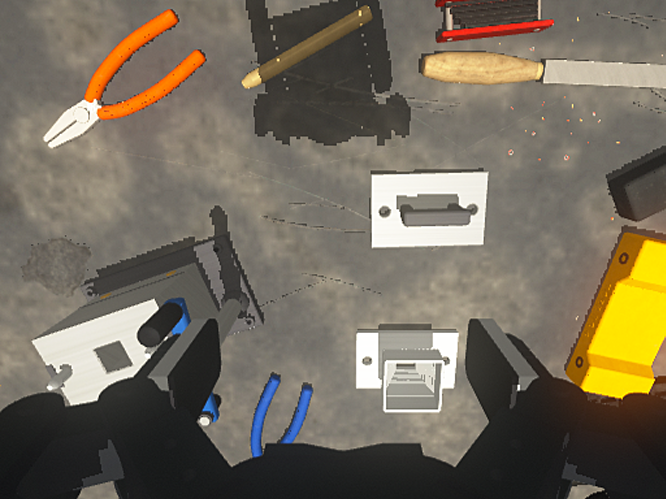

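View pics/t2.png

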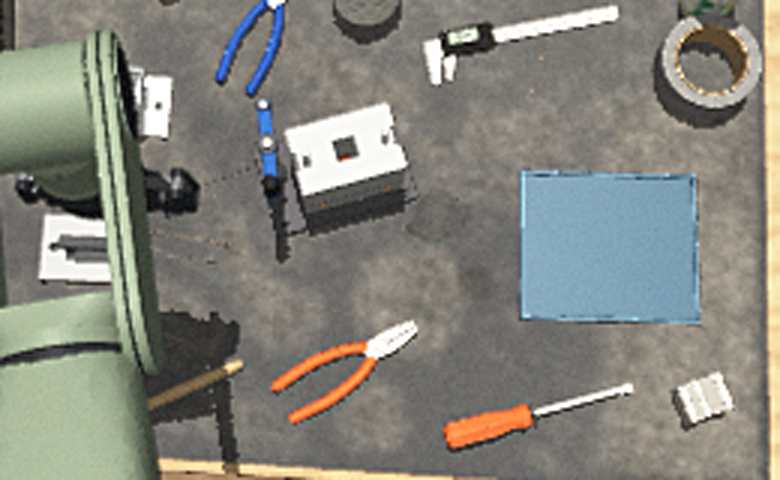

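The funnel stands upright at (654,270), the mat is empty, and a pellet shows in the pot at top-view crop (345,150). The plate is at (485.7,284.6) with yaw 0.026, so I'll fit it now.

Run:
```python
from h import *
x,y,a=485.7,284.6,.026
ctrl.gripper_to(45)
ctrl.move_ptp([x,y,120],down(a))
print(ctrl.move_l([x,y,38],down(a),vel=80,threshold=8));st()
ctrl.gripper_to(5,force=80);ctrl.hold(.2);s=st();z0=s["eef_pos"][2]
ctrl.move_l([x,y,235],vel=120);st()
ctrl.move_ptp([*M,235],down(YM));ctrl.hold(.4);st()
p,d=optics.grab_frame("scene");save("s3",p,(190,140,340,260),5)
ctrl.move_l([*M,z0+108+26],down(YM),vel=60);st()
p,d,W=cloud("wrist");save("w3b",p,None,1.3)
print("z0",z0)
```

```text
False
t81.1 [486.3 284.9  38.6] F [ 0.2 -0.5 -0.2] g45.2
t81.7 [486.  284.8  38.9] F [-1.8 -0.5  5.7] g11.8
t83.4 [485.1 284.4 233.9] F [ 0.1  0.7 -5.1] g12.0
t85.0 [591.8   9.8 235.1] F [ 0.1  0.5 -4.9] g11.8
t86.2 [592.3   9.1 173.5] F [ 0.6  0.4 -4.6] g12.1
z0 38.85554184024895
```

View pics/w3b.png

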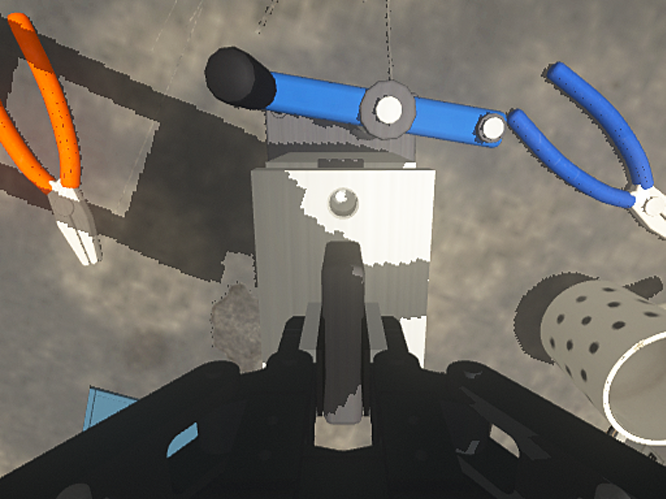

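View pics/s3.png

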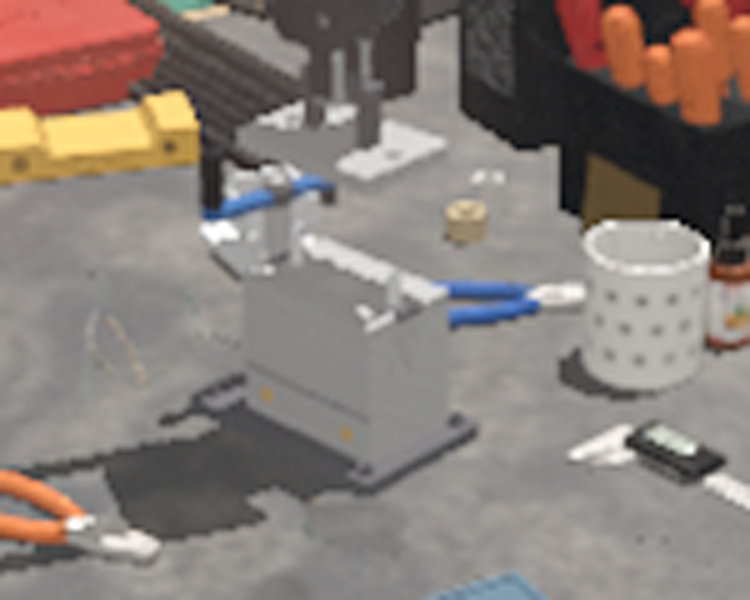

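The plate is held level, and the pin shows through the near hole at wrist pixel (344,202). Lowering it now.

Run:
```python
from h import *
r=ctrl.move_l([*M,144.5],down(YM),vel=25,threshold=9);s=st();print(r)
p,d,W=cloud("wrist");save("w4",p,None,1.3)
```

```text
t87.2 [591.5   9.1 146.8] F [-0.7  0.   5.8] g11.9
True
```

View pics/w4.png

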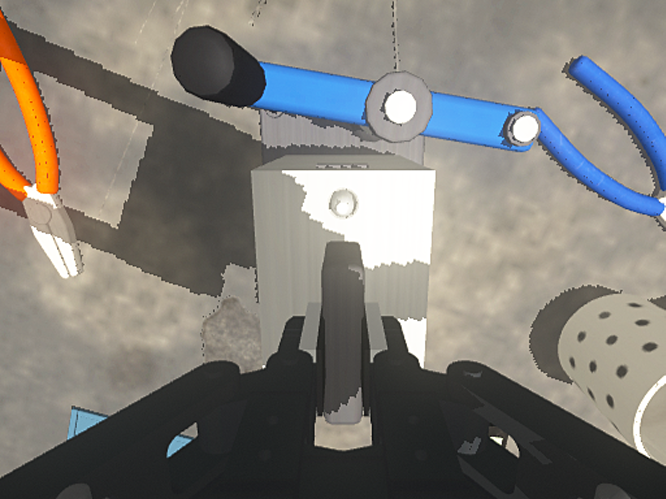

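Run:
```python
from h import *
ctrl.gripper_to(40);ctrl.hold(.2)
ctrl.move_l([*M,250],vel=120)
ctrl.move_ptp([590,15,330],down(np.pi/2));ctrl.hold(.3)
p,d,W=cloud("wrist");save("w5",p,(150,60,370,230),3.5)
rect(W,M,75,116,124);rect(W,M,60,155,167);k=rect(W,(540,80),60,178,192);h=mw(18,78)
v=np.array(k[:2])-h;c,s=np.cos(YM),np.sin(YM);v=np.array([c*v[0]+s*v[1],-s*v[0]+c*v[1]]);print("knob",v,"theta",np.arctan2(v[1],-v[0]))
P=W[(np.hypot(W[...,0]-M[0],W[...,1]-M[1])<70)&(abs(W[...,2]-120)<4)];A=np.c_[P[:,:2],np.ones(len(P))];print(np.linalg.lstsq(A,P[:,2],rcond=None)[0])
```

```text
rect c(591.8,9.0) size 112.3 72.4 yaw 0.338 z 121.1 n5414
rect c(591.5,9.0) size 59.9 14.7 yaw 0.325 z 161.7 n866
rect c(533.3,79.3) size 15.3 15.3 yaw -1.110 z 184.7 n273
knob [-49.91520076   7.64285228] theta 0.15193669107787133
[2.54366512e-03 8.15195291e-04 1.19605454e+02]
```

View pics/w5.png

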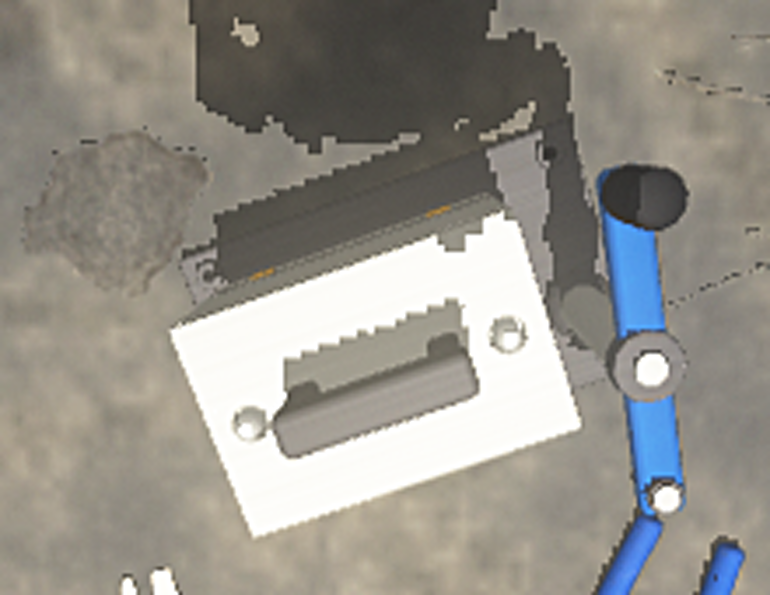

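Run:
```python
from h import *
ctrl.gripper_to(40)
p,R=kpose(.152,230);ctrl.move_ptp(p,R)
p,R=kpose(.152,162);print(ctrl.move_l(p,R,vel=80,threshold=8));st()
ctrl.gripper_to(20,force=20);st()
for th in np.r_[np.arange(.27,1.5,.12),1.55]:
    p,R=kpose(th,162)
    if ctrl.move_l(p,R,vel=60,threshold=20): print("stop",th);break
st()
for th in(1.6,1.64,1.68):
    p,R=kpose(th,162)
    if ctrl.move_l(p,R,vel=20,threshold=8): print("stop",th);break
st()
ctrl.gripper_to(40);s=st();q=s["eef_pos"]
ctrl.move_l([q[0],q[1],250],vel=120)
ctrl.move_ptp([590,15,330],down(np.pi/2));ctrl.hold(.3)
p,d,W=cloud("wrist");save("w6",p,None,1.4)
rect(W,M,75,116,124);k=rect(W,knob(1.5),40,178,192);h=mw(18,78)
v=np.array(k[:2])-h;c,s=np.cos(YM),np.sin(YM);v=np.array([c*v[0]+s*v[1],-s*v[0]+c*v[1]]);print("knob",v,"theta",np.arctan2(v[1],-v[0]));st()
```

```text
False
t92.2 [534.3  79.4 162.6] F [-0.3  0.2  1.2] g40.0
t92.5 [534.   79.4 162.4] F [-0.3 -0.7  0.1] g20.2
t95.7 [565.2 135.5 161.9] F [-1.3 -0.4 -0.9] g20.3
t96.5 [568.2 135.8 161.7] F [-10.2  -5.    6. ] g19.8
t96.8 [572.2 137.6 162.3] F [-0.6  0.  -0.5] g39.7
rect c(591.7,9.0) size 112.1 72.5 yaw 0.335 z 121.1 n5086
rect c(565.8,135.2) size 15.3 15.0 yaw 0.647 z 184.7 n271
knob [-0.74356271 49.59713212] theta 1.5558053994048855
t99.4 [590.   15.2 329.9] F [ 0.5  0.4 -0.1] g40.2
```

View pics/w6.png

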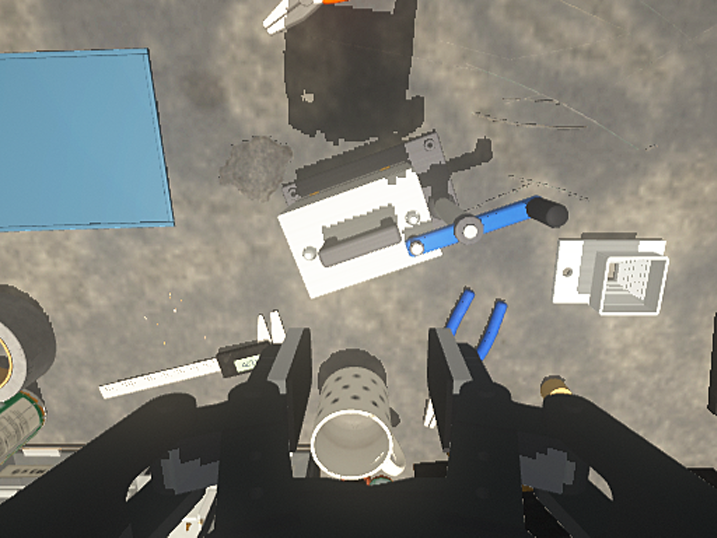

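The clamp is closed at about 1.56, the plate is flat, the funnel is upright and the arm is clear. Handing in.

Run:
```python
from h import *
ctrl.hold(.3);print(ctrl.finish_job());st()
```

```text
the job is handed in; nothing more can be done
None
the job is handed in; nothing more can be done
```

The mould is charged and closed, and I handed the job in after about 100 s of the 210 s allowed; no verdict is reported. I opened the clamp, seated the funnel on both pins and dropped all three pellets into the pot. Then I put the funnel back on the bench, fitted the top plate and swung the clamp closed.

**Last checks (camera measurements):**
- **Top plate:** flat on the block. It sits about 0.1 mm from my measured mould centre, tilted about 0.003 rad, with both pins showing through the holes.
- **Clamp:** reads about 1.556 rad, and I felt its stop at about 11 N.
- **Funnel:** upright and released on the bench at about (654, 270) mm, well clear of the mould.
- **Pellets:** the mat is empty. With the funnel off I could see a pellet in the pot; I did not measure the depths there.
- **Hand tools:** I never touched them. I did not measure their positions at the end.

**What went wrong or disagreed:**
- **First pellet grasp:** it closed on nothing. The depth picture put the fingertips at about +3 mm in the tool frame, against the stated 25 mm. Picking about 19 mm lower fixed it.
- **Top plate knocked:** it was pushed about 45 mm aside during the run, so I measured it again before gripping it.

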